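# Close the riser and try the ball dish over it

## Task

First slide the near half of the two-piece wooden riser flush against the far half, ends touching and sides in line. Then, without touching the ball, lift the wooden dish by its hoop handle, turn it about a quarter turn so that the handle runs lengthwise along the riser, and carry it to about 6 cm above the riser, centred over the joint, with the dish level and the loose ball in its middle all the time. Finish while still holding it there, steady, so that I can judge the look; leave everything else on the sideboard where it is.

Things in the scene. Friction and masses are not known exactly. Their poses are not given: they have to be found in the camera images.
- riser_far: far half of the riser: plain wooden block 90 (its x) x 60 (its y) x 36 mm high, fixed to the sideboard and farther from the robot than the other half. Origin at the centre of its underside; x is the riser's lengthwise direction and points away from the near half (roughly away from the robot)
- seam (a point): point on the far half: middle of the top edge of the end face that the near half must touch (45 mm from the block's centre towards -x, 36 mm up); the centre of the joint when closed. Axes as riser_far
- riser_near: near half of the riser: identical loose block 90 x 60 x 36 mm, about 0.22 kg, standing 35 to 60 mm short of the far half, somewhat askew and to one side. Origin at the centre of its underside; its x points to the far half. It slides on the sideboard and can be gripped across its 60 mm width
- near_face (a point): point on the near half: middle of the top edge of its end face towards the far half (45 mm from its centre towards +x, 36 mm up). Axes as riser_near
- dish: loose round light-wood dish, 150 mm diameter, rim 33 mm high, 0.24 kg, with a square hoop handle over it: two uprights and a level top bar 150 mm long (its x), 10 mm wide (its y), 118 to 132 mm above the underside. Its floor is a cone sloping 8 degrees down to the middle. Origin at the centre of the underside; x along the handle (either way round is the same)
- handle (a point): middle of the hoop's top bar, straight above the dish's centre, 125 mm above the underside. Axes as dish
- dish_mid (a point): lowest point of the dish's floor, in its middle, 12 mm above the underside. Axes as dish
- ball_center (a point): centre of the loose white ceramic ball, 30 mm diameter, about 36 g, lying in the middle of the dish; it rolls freely
- remote_big: black television remote, 200 x 46 x 22 mm, lying flat; loose, not part of the job. Origin at the centre of its underside
- remote_small: black remote, 140 x 40 x 18 mm, lying flat on the robot's side of the dish; loose, not part of the job. Origin at the centre of its underside
- candle: closed amber glass jar, 70 mm diameter, 65 mm tall, beyond the big remote; loose, not part of the job. Origin at the centre of its underside
- gamepad: grey game controller, about 150 mm wide, 40 mm high; loose, not part of the job. Origin at the centre of its underside
- book: closed book, 205 x 145 x 30 mm, lying flat; loose, not part of the job. Origin at the centre of its underside
- ball: the same ball; its origin turns with it as it rolls, so use ball_center for where it is
Mind the look-alikes: they are no part of the job. Of the things like the dish, leave any that is turquoise; of the rest the larger one is meant. Leave any blue or yellow look-alike of the riser_far alone.

How it is judged:
By the outcome, as a careful person would: the job done as asked, in the order asked, and still so for the second after the job is handed in, while the arm keeps its last pose, push and grip.
It also fails if it takes over 67 s, if anything falls off the work surface, if the arm or the gripper's body presses on something with over 40 N, if the wrist force passes 120 N, or if a joint passes its speed limit or range.

## Robot

A 7-joint arm with a two-finger parallel gripper is mounted at the origin on the work surface. World frame = base frame: x ahead of the robot, y to its left, z up, the work surface at z = 0. Lengths are in m, angles in rad, forces in N, time in s.
With the tool pointing down it reaches from about 0.425 to 0.95 m from the base axis. Payload 16.7 kg.
Tool frame: the origin (TCP) lies at the very end of the fingers, on their centre line; the grasp point (between the pads) lies 19 mm behind it; z points along the fingers, y is the line along which they close (so a half turn about z gives the same grasp; the last joint's range is limited). The gripper opens to 94 mm and grips with 3 to 60 N. Pads are 16 mm wide; open, the fingers measure 119 mm over their backs; the gripper's body (75 mm by 177 mm) begins 78 mm behind the grasp point.
Start: joints at [-1.331, 0.426, 0.074, 1.606, -0.034, 1.111, -0.067], TCP at [0.256, 0.625, 0.205] pointing down, gripper open.
Joint ranges: [-2.85, 2.85], [-0.5, 2.14], [-1.23, 1.37], [0.21, 2.46], [-1.02, 4.16], [0.16, 2.05], [-2.73, 2.73]. Speed limits (rad/s): [1.89, 1.89, 2.39, 2.39, 3.01, 3.01, 3.01].

## Interface

Orientations are given as a unit quaternion [x, y, z, w].
In Python, from cell import arm gives the robot as it stands.
- The arm moves only by the tool move_arm, never from a script. Its argument "moves" is a list that holds one entry, the list of rows, each a list of 7 numbers: the shift along the tool's x, y, z in mm, then the turn, a rotation vector about the tool's x, y, z in degrees, then the closure, from -1 (fully open) to 1 (shut). A call has 1 to 20 rows; each row shifts and turns the commanded pose from where the row before left it, along the tool's axes as they then stand; what a row does not reach is not made up. A row lasts 1/10 s, in which the tool goes at most 50 mm and 8.59 degrees, less where a joint would pass 70% of its speed; a pose out of reach is approached as far as the arm can. A call with a gripper value outside its range is refused whole. The fingers move at their own pace and stop on an object; "grip_force" is the grip in N (left out, the last holds). Time passes only in rows, so rows that do not move let the fingers close. It gives the time, the measured TCP pose, the force, the opening and the grip force at its end, in the units of the state.
- arm.read_state(): the state, without advancing time (a new reading comes with each control period).
- arm.read_camera(name): name is "scene" or "top" or "wrist"; returns a dict with "color" (480x640x3 uint8, red, green, blue), "z_map" (480x640 float32, m along the optical axis (not along the pixel's ray), 0 where there is no reading), "vertical_fov" (degrees; the focal length in pixels is half the picture's height over the tangent of half this angle, whatever the lens; pixels are square), "cx", "cy" (the principal point, pixels), "R" (3x3) and "t" (3): a world point X has camera coordinates R X + t. Camera axes: x right, y down, z forward; pixel columns grow to the right and rows downward; lengths in m; the calibration is good to about 2 mm. A picture is of the moment at which its call begins.
- arm.job_done(): hands the job in; it is judged then, once.
The state is a dict: "time_s": time; "joint_positions": joint angles; "qd": joint speeds; "tau": joint torques, N m; "position": TCP position; "eef_rot": TCP orientation; "ft_force": force on the tool from outside, world axes, zero at the start; "moment": the same for the moment, N m; "width": opening from 0.0 (shut) to 1.0 (fully open); "grip_force": force on a finger pad.
Only numpy, scipy, OpenCV 4.12 (cv2) and the standard library are available. Lean on these libraries where they do the work, as an engineer would, in place of code of your own. Each camera call takes 0.05 s, during which the arm holds its last target. There are 200 camera calls.

## Working session

There is one attempt and no reset: what is moved stays moved. The work goes in short steps, Python scripts to look and compute and a tool call to move; the robot and the scene stay as the last step left them, time stands still between calls to the robot, and variables do not carry over. Pictures are saved under pics/ and viewed, at most 10 in all, crops included, and the job is handed in when it is done.

Besides the shell and the picture viewer there is one more tool, called after ">>>" as name(argument=value, ...), one argument or row to a line, values as JSON. move_arm: Moves the arm, as the interface text tells. Its arguments: {"type":"object","properties":{"moves":{"type":"array","items":{"type":"array","items":{"type":"array","items":{"type":"number"}}}},"grip_force":{"type":"number"}},"required":["moves"]}

```bash
mkdir -p pics; cat > h.py <<'E'
import numpy as np, cv2, pickle
from cell import arm
def grab(n):
    d=arm.read_camera(n); d['f']=d['color'].shape[0]/2/np.tan(np.radians(d['vertical_fov'])/2); d['R']=np.array(d['R']); d['t']=np.array(d['t']); return d
def cloud(d):
    z=d['z_map']; v,u=np.mgrid[:z.shape[0],:z.shape[1]]
    c=np.stack([(u-d['cx'])/d['f']*z,(v-d['cy'])/d['f']*z,z],-1)
    P=(c-d['t'])@d['R']; P[z==0]=np.nan; return P
def ray(d,uv,h):
    uv=np.atleast_2d(uv).astype(float)
    c=np.c_[(uv[:,0]-d['cx'])/d['f'],(uv[:,1]-d['cy'])/d['f'],np.ones(len(uv))]@d['R']
    o=-d['R'].T@d['t']; return o+c*((h-o[2])/c[:,2])[:,None]
def save(n,img): cv2.imwrite('pics/'+n,img[...,::-1])
E
python3 - <<'E'
from h import *
for n in ('top','scene'):
    d=grab(n); pickle.dump(d,open(n+'0.pkl','wb')); save(n+'0.png',d['color'])
    print(n,d['t'],-d['R'].T@d['t'],d['f'],d['cx'],d['cy'],d['R'].round(3).tolist())
print(arm.read_state())
E
```

```text
top [0.01032128 0.63348662 1.30549439] [0.56503341 0.00513822 1.33657707] 545.7965339811767 319.16801959399197 246.41564012053792 [[0.009, -1.0, -0.008], [-0.999, -0.008, -0.052], [0.052, 0.008, -0.999]]
scene [-0.48785614 -0.14053538  1.44721429] [ 1.15133984 -0.67487846  0.75573715] 470.2449654205009 305.8340182427582 234.74185094422384 [[0.794, 0.608, -0.021], [0.355, -0.492, -0.795], [-0.493, 0.623, -0.607]]
{'time_s': 0.1, 'joint_positions': array([-1.33148251,  0.42666235,  0.0738871 ,  1.60655058, -0.03408604,
        1.11077863, -0.06709976]), 'qd': array([ 3.81112276e-06, -2.63647566e-03, -4.26249692e-04,  1.34924106e-04,
        1.29062777e-03,  1.86593223e-04,  5.18356413e-04]), 'tau': array([ 1.00143635e-02, -9.37451935e+01,  3.67742166e+00, -4.55040371e+01,
       -4.86040791e-02,  1.67893065e-02,  9.92776813e-05]), 'position': array([0.25578772, 0.62423267, 0.20484806]), 'eef_rot': array([ 1.93212320e-01,  9.81156805e-01, -5.66534169e-04, -5.75129570e-05]), 'ft_force': array([ 0.0307423 , -0.82209041,  0.45017626]), 'moment': array([-0.02815948, -0.00676302,  0.00773225]), 'grip_force': 0.0, 'width': 1.0023062494261956}
```

View pics/top0.png

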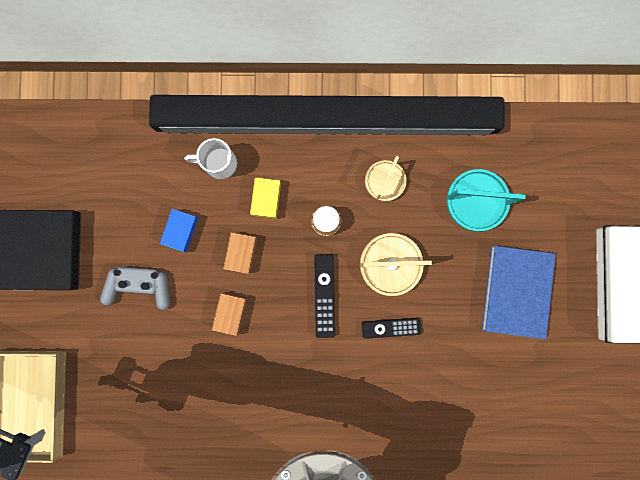

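View pics/scene0.png

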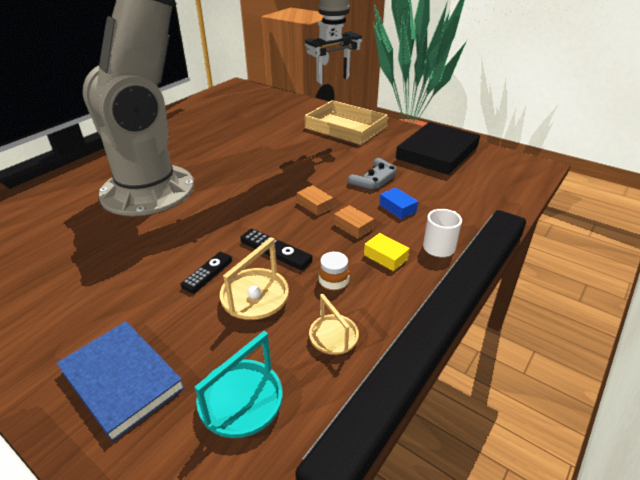

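Top view: the wooden blocks at (240,253), far, and (229,314), near, are the riser; blue (179,230) and yellow (265,198) are look-alikes. Of the dishes, turquoise (479,200) is excluded, and of the two wooden ones, (392,264) and (386,180), the larger at (392,264), holding the ball, is meant.

```bash
cat > m.py <<'E'
from h import *
def rect(P,mask):
    m=mask&(P[...,2]>0.025)&(P[...,2]<0.045)
    p=P[m]; r=cv2.minAreaRect((p[:,:2]*1000).astype(np.float32))
    return r,len(p),np.median(p[:,2])
def blocks(d):
    hsv=cv2.cvtColor(d['color'],cv2.COLOR_RGB2HSV); P=cloud(d)
    m=((hsv[...,0]<16)&(hsv[...,2]>135)&(hsv[...,1]>90)).astype(np.uint8)
    m=cv2.morphologyEx(m,cv2.MORPH_OPEN,np.ones((3,3)))
    n,l,s,c=cv2.connectedComponentsWithStats(m)
    out=[]
    for i in range(1,n):
        if 250<s[i,4]<6000 :
            cs=max(cv2.findContours((l==i).astype(np.uint8),0,2)[0],key=len)[:,0]
            w=ray(d,cs,.036)[:,:2]*1000
            r=cv2.minAreaRect(w.astype(np.float32)); out.append((s[i].tolist(),c[i].round(1).tolist(),np.round(r[0],1),np.round(r[1],1),round(r[2],2)))
    return out,m
def show(d):
    o,m=blocks(d)
    for b in o:print(*b)
E
python3 - <<'E'
from m import *
d=pickle.load(open('top0.pkl','rb')); show(d); P=cloud(d)
for (u0,v0,u1,v1) in [(200,225,275,280),(200,285,260,340)]:
    k=np.zeros(P.shape[:2],bool);k[v0:v1,u0:u1]=1;print(rect(P,k))
for n in('top','scene'):
    d=pickle.load(open(n+'0.pkl','rb'));P=cloud(d)
    near=(np.hypot(P[...,0]-.53,P[...,1]+.17)<.13)
    k=near&(P[...,2]>.112); p=P[k]; print(n,'bar',len(p),p[:,:].min(0),p.max(0),cv2.minAreaRect((p[:,:2]*1000).astype(np.float32)))
    k=near&(P[...,2]>.027)&(P[...,2]<.04); p=P[k]; print('rim',cv2.minEnclosingCircle((p[:,:2]*1000).astype(np.float32)))
    k=near&(cv2.cvtColor(d['color'],cv2.COLOR_RGB2HSV)[...,1]<40)&(P[...,2]>.02)&(P[...,2]<.05);print('ball',k.sum(),np.median(P[k],0))
    k=P[...,2]>.02
    print(n,'table z',np.nanmedian(P[200:350,150:500,2]))
d=pickle.load(open('top0.pkl','rb'))['color']
save('crop1.png',cv2.resize(d[150:350,200:440],None,fx=3,fy=3,interpolation=2))
E
```

```text
[0, 71, 228, 29, 4981] [106.0, 84.5] [1021.1  519.8] [ 69.3 554.5] 0.36
[232, 73, 62, 22, 1093] [263.2, 83.9] [1026.9  156.6] [ 51.8 148.1] 0.35
[300, 73, 93, 23, 1872] [346.4, 84.0] [1026.9  -46. ] [ 54.2 222.9] 0.35
[412, 73, 46, 23, 873] [435.4, 84.1] [1027.9 -260.1] [108.8  54.3] 89.99
[520, 74, 40, 28, 949] [540.8, 87.8] [1021.1 -513.4] [66.3 94.9] 0.34
[576, 74, 64, 29, 1596] [608.4, 87.8] [1020.9 -677.2] [ 68.7 152.4] 0.34
[1, 111, 162, 24, 1598] [83.8, 122.4] [932.2 593.5] [393.7  51.6] 87.5
[511, 114, 30, 19, 436] [522.8, 122.3] [ 934.  -478.6] [43.9 70.3] 0.37
[543, 121, 95, 16, 938] [594.7, 127.5] [ 921.6 -633.3] [ 36.5 225.3] 0.39
[0, 143, 47, 12, 287] [20.4, 148.6] [862. 734.] [112.5  26.3] 87.78
[373, 146, 111, 15, 845] [429.3, 152.4] [ 860.2 -244.1] [ 31.6 263.9] 2.82
[4, 150, 236, 55, 4754] [125.5, 178.2] [807.  492.1] [570.4 124. ] 86.05
[253, 159, 97, 37, 1635] [308.8, 176.0] [795.7  61.3] [ 75.2 226.2] 6.38
[495, 159, 143, 35, 2240] [561.2, 178.3] [ 805.7 -574. ] [ 80.  335.5] 5.97
[69, 190, 90, 24, 638] [120.0, 198.2] [742.7 510.6] [216.2  41.9] 82.1
[301, 192, 12
[... 2197 characters left out ...]
t64(0.03538362362541212))
top bar 316 [ 0.58498609 -0.23287924  0.11713392] [ 0.59724803 -0.0830304   0.13588291] ((591.7847290039062, -157.89926147460938), (9.989692687988281, 149.95242309570312), 1.9641218185424805)
rim ((591.9420776367188, -158.14389038085938), 74.9319839477539)
ball 234 [ 0.45351403 -0.16059361  0.02281835]
top table z 0.00038448673994908374
scene bar 505 [ 0.58524596 -0.23620207  0.11202562] [ 0.60117066 -0.08528672  0.13574256] ((592.8750610351562, -160.693359375), (13.64413833618164, 151.05604553222656), 1.8223276138305664)
rim ((591.6958618164062, -160.8730010986328), 76.9486083984375)
ball 266 [ 0.46209735 -0.16668771  0.02245418]
scene table z 0.0020028932488117056
```

View pics/crop1.png

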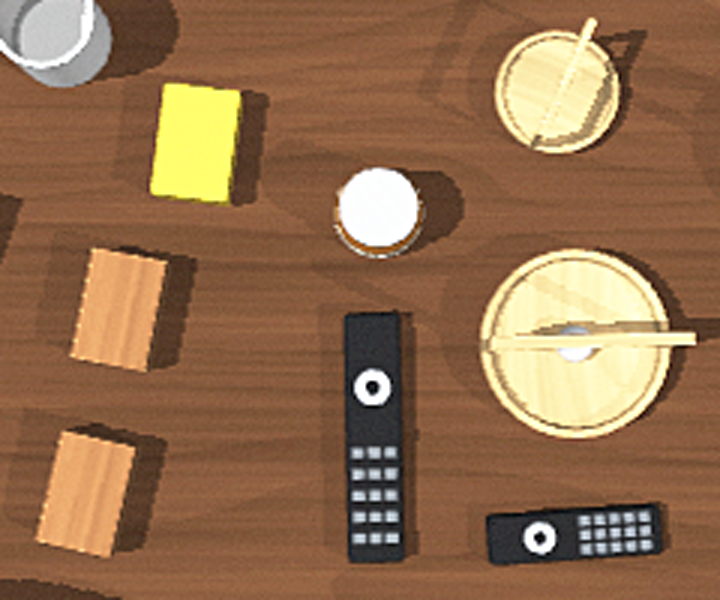

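The crop confirms it: riser blocks at crop (118,309) far and (86,494) near, in plain wood; the big wooden dish with the ball at crop (577,343). The smaller wooden dish at (557,92) is left alone. Moving above the near block.

>>> move_arm(
  moves=[
    [[-8, -7, 0, 0, 0, 0, -1], [-16, -13, 0, 0, 0, 0, -1], [-20, -16, 0, 0, 0, 0, -1], [-20, -16.5, 0, 0, 0, 0, -1], [-20, -16.5, 0, 0, 0, 0, -1], [-20, -16.5, 0, 0, 0, 0, -1], [-20, -16.5, 0, 0, 0, 0, -1], [-20, -16.5, 0, 0, 0, 0, -1], [-20, -16.5, 0, 0, 0, 0, -1], [-20, -16.5, 0, 0, 0, 0, -1], [-20, -16.5, 0, 0, 0, 0, -1], [-20, -16.5, 0, 0, 0, 0, -1], [-20, -16.5, 0, 0, 0, 0, -1], [-20, -16.5, 0, 0, 0, 0, -1], [-20, -16.5, 0, 0, 0, 0, -1], [-20, -16.5, 0, 0, 0, 0, -1], [-20, -16.5, 0, 0, 0, -4.8, -1], [-14, -10, 0, 0, 0, -4.8, -1], [-8, -7, 0, 0, 0, 0, -1], [0, 0, 0, 0, 0, 0, -1]],
  ],
)

```text
time_s: 2.1
position: [0.4716, 0.2309, 0.2054]
eef_rot: [0.113, 0.994, -0.0, 0.0]
ft_force: [-0.8, 0.8, -0.8]
width: 0.999
grip_force: 0.0
```

```bash
cat >> m.py <<'E'
from scipy.spatial.transform import Rotation as Ro
def st():
    s=arm.read_state(); M=Ro.from_quat(s['eef_rot']).as_matrix()
    print('t%.1f'%s['time_s'],'pos',(s['position']*1000).round(1),'yawY %.2f'%np.degrees(np.arctan2(M[1,1],M[0,1])),'z',M[:,2].round(4),'F',s['ft_force'].round(1),'M',s['moment'].round(2),'w%.3f g%.1f'%(s['width'],s['grip_force']),'q',s['joint_positions'].round(2))
    return s,M
def to(x,y,z,yaw=None):
    "tool-axis mm to reach world mm target, tool-z turn for tool-y yaw"
    s,M=st(); print('shift',(M.T@(np.array([x,y,z])-s['position']*1000)).round(1))
    if yaw is not None:
        a=np.degrees(np.arctan2(M[1,1],M[0,1])); print('turn', round(-((yaw-a+90)%180-90),2))
E
python3 - <<'E'
from m import *
to(469.4,230,205,77.4)
d=grab('wrist'); pickle.dump(d,open('wrist1.pkl','wb')); save('wrist1.png',d['color']); P=cloud(d)
print(-d['R'].T@d['t'])
m=(P[...,2]>.03)&(P[...,2]<.04)&(P[...,1]<.3)&(P[...,1]>.1)&(P[...,0]>.38); m=m.astype(np.uint8)
n,l,s,c=cv2.connectedComponentsWithStats(m)
for i in range(1,n):
    if s[i,4]>500:
        p=P[l==i]; print(s[i],cv2.minAreaRect((p[:,:2]*1000).astype(np.float32)),np.median(p[:,2]))
E
```

```text
t2.1 pos [471.6 230.9 205.4] yawY 77.05 z [ 0.e+00 -3.e-04 -1.e+00] F [-0.8  0.8 -0.8] M [ 0.02 -0.01  0.03] w0.999 g0.0 q [-0.8   0.18  0.26  1.95 -0.05  1.02  0.82]
shift [ 1.9 -1.4  0.4]
turn -0.35
[0.39077835 0.24866103 0.38412398]
[ 286  175   61   86 5028] ((469.60870361328125, 227.5934295654297), (60.101280212402344, 89.60771942138672), 77.42218017578125) 0.03528255309317005
[ 297  308   55   72 3688] ((615.9273681640625, 203.59629821777344), (59.96873092651367, 91.23899841308594), 79.34263610839844) 0.03525928796743417
[ 274  418   55   57 2250] ((749.2564086914062, 144.2401123046875), (59.92931365966797, 91.25064849853516), 83.20484161376953) 0.03532387491248955
```

View pics/wrist1.png

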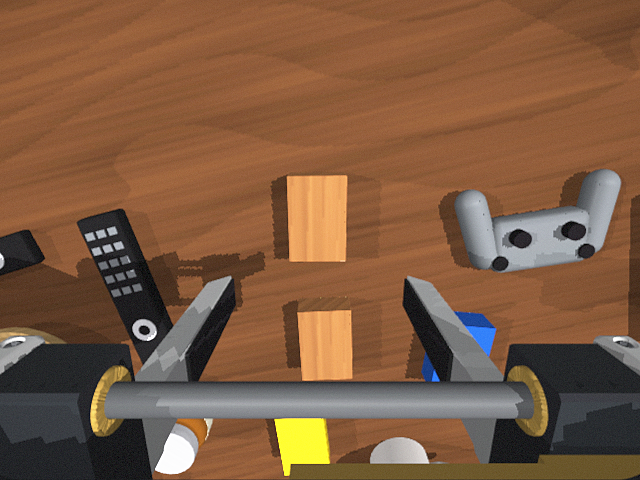

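Wrist view: near block at (317,218), far at (326,345), both free of obstruction; gap ≈58 mm. Descend and grip.

>>> move_arm(
  moves=[
    [[1, -1, 10, 0, 0, -0.4, -1], [1, -1, 20, 0, 0, 0, -1], [0, 0, 25, 0, 0, 0, -1], [0, 0, 25, 0, 0, 0, -1], [0, 0, 25, 0, 0, 0, -1], [0, 0, 25, 0, 0, 0, -1], [0, 0, 25, 0, 0, 0, -1], [0, 0, 20, 0, 0, 0, -1], [0, 0, 13, 0, 0, 0, -1], [0, 0, 7, 0, 0, 0, -1], [0, 0, 3, 0, 0, 0, -1], [0, 0, 0, 0, 0, 0, -1], [0, 0, 0, 0, 0, 0, 1], [0, 0, 0, 0, 0, 0, 1], [0, 0, 0, 0, 0, 0, 1], [0, 0, 0, 0, 0, 0, 1], [0, 0, 0, 0, 0, 0, 1], [0, 0, 0, 0, 0, 0, 1], [0, 0, 0, 0, 0, 0, 1]],
  ],
  grip_force=15,
)

```text
time_s: 4.05
position: [0.4687, 0.2308, 0.0076]
eef_rot: [0.107, 0.994, 0.0, 0.0]
ft_force: [-1.2, -1.0, 5.6]
width: 0.64
grip_force: 15.0
```

```bash
cat >> m.py <<'E'
def rel(name):
    "block tops by colour+height in one view: far pose, near relative to far in far's axes"
    d=grab(name); P=cloud(d); hsv=cv2.cvtColor(d['color'],cv2.COLOR_RGB2HSV)
    m=((P[...,2]>.029)&(P[...,2]<.042)&(abs(P[...,0]-.54)<.16)&(P[...,1]>.15)&(P[...,1]<.28)&(hsv[...,0]<20)&(hsv[...,1]>60)).astype(np.uint8)
    n,l,s,c=cv2.connectedComponentsWithStats(m); out=[]
    for i in range(1,n):
        if s[i,4]>150:
            r=cv2.minAreaRect((P[l==i][:,:2]*1000).astype(np.float32)); print(name,s[i],np.round(r[0],1),np.round(r[1],1),round(r[2],2))
    return d
E
python3 - <<'E'
from m import *
st(); rel('top'); rel('wrist')
E
```

```text
t4.0 pos [468.7 230.8   7.6] yawY 77.71 z [ 0.  0. -1.] F [-1.2 -1.   5.6] M [-0.32  0.31 -0.03] w0.640 g15.0 q [-0.74  0.46  0.2   2.11 -0.16  0.59  0.92]
top [224 232  32  42 928] [615.8 205.9] [61.  90.1] 78.93
top [219 293  26  15 228] [501.1 223.7] [60.  25.8] 77.21
wrist [  252   225   134   156 19441] [465.7 230.6] [61.1 81.2] 77.71
```

>>> move_arm(
  moves=[
    [[-2, 0.2, 0, 0, 0, -0.2, 1], [-4, 0.3, 0, 0, 0, -0.3, 1], [-5, 0.4, 0, 0, 0, -0.4, 1], [-6, 0.4, 0, 0, 0, -0.4, 1], [-6, 0.4, 0, 0, 0, -0.4, 1], [-6, 0.4, 0, 0, 0, -0.2, 1], [-6, 0.4, 0, 0, 0, 0, 1], [-5, 0.3, 0, 0, 0, 0, 1], [-5, 0.3, 0, 0, 0, 0, 1], [-3, 0.2, 0, 0, 0, 0, 1], [-2, 0.2, 0, 0, 0, 0, 1], [0, 0, 0, 0, 0, 0, 1], [0, 0, 0, 0, 0, 0, 1]],
  ],
)

```text
time_s: 5.45
position: [0.5182, 0.225, 0.0077]
eef_rot: [0.09, 0.996, 0.0, -0.0]
ft_force: [-3.0, 0.5, 5.4]
width: 0.641
grip_force: 15.0
```

```bash
python3 - <<'E'
from m import *
to(526.4,222.4,7.6,79.6); d=rel('top'); save('top2.png',cv2.resize(d['color'][220:340,180:300],None,fx=5,fy=5,interpolation=0)); d=rel('wrist'); save('wrist2.png',d['color'])
pickle.dump(d,open('wrist2.pkl','wb'))
E
```

```text
t5.5 pos [518.2 225.    7.7] yawY 79.63 z [-4.e-04  2.e-04 -1.e+00] F [-3.   0.5  5.4] M [-0.09  0.79 -0.02] w0.641 g15.0 q [-0.67  0.51  0.19  2.01 -0.16  0.63  1.01]
shift [-8.5 -1.1  0. ]
turn 0.03
top [224 232  32  42 931] [616.  206.2] [60.7 90. ] 79.93
wrist [  252   224   134   157 19468] [515.1 224.8] [61.3 81.4] 79.36
wrist [ 260  418  112   45 4916] [592.1 208.5] [60.2 32.5] 79.01
```

View pics/wrist2.png

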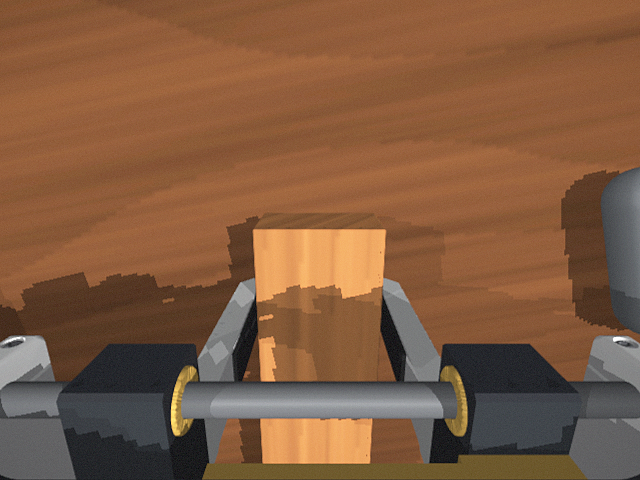

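Wrist view: held near block top between (255,229) and (385,229), its end facing the far block, whose far part shows low in the picture at rows 418+. Now fit side edges.

```bash
cat >> m.py <<'E'
def edges(d,rows,lo,hi):
    hsv=cv2.cvtColor(d['color'],cv2.COLOR_RGB2HSV); P=cloud(d)
    m=(P[...,2]>.030)&(P[...,2]<.040)&(abs(P[...,1]-.21)<.08)
    L=[];R=[]
    for v in range(*rows):
        k=np.where(m[v,lo:hi])[0]
        if len(k)>20: L.append((lo+k[0]-.5,v)); R.append((lo+k[-1]+.5,v))
    W=[ray(d,x,.036)[:,:2]*1000 for x in(L,R)]
    for w in W+[(W[0]+W[1])/2]:
        vx,vy,x,y=cv2.fitLine(w.astype(np.float32),cv2.DIST_HUBER,0,.01,.01).ravel()
        print(rows,len(w),'ang %.2f'%np.degrees(np.arctan(vy/vx)),'y@570 %.2f'%(y+(570-x)*vy/vx), 'x',w[:,0].min().round(1),w[:,0].max().round(1))
E
python3 - <<'E'
from m import *
d=pickle.load(open('wrist2.pkl','rb'))
edges(d,(232,280),200,440); edges(d,(420,462),220,400)
P=cloud(d)
for v in range(400,464,4): print(v,P[v,315].round(4),d['color'][v,315])
E
```

```text
(232, 280) 48 ang -10.26 y@570 184.29 x 471.5 493.8
(232, 280) 48 ang -10.82 y@570 243.79 x 482.3 504.4
(232, 280) 48 ang -10.41 y@570 214.20 x 476.9 499.1
(420, 462) 42 ang -10.40 y@570 182.34 x 572.5 599.8
(420, 462) 42 ang -10.58 y@570 242.79 x 583.1 610.5
(420, 462) 42 ang -10.55 y@570 212.61 x 577.8 605.2
400 [0.4918 0.228  0.1219] [153 153 157]
404 [0.4921 0.2279 0.1228] [163 165 169]
408 [0.4939 0.2276 0.122 ] [147 151 157]
412 [0.4948 0.2274 0.1222] [137 139 143]
416 [0.4955 0.2273 0.1225] [127 128 136]
420 [0.5783 0.2108 0.0354] [242 169  98]
424 [0.5819 0.2101 0.0344] [235 161  95]
428 [0.5842 0.2097 0.0347] [237 164  98]
432 [0.5854 0.2095 0.0361] [234 161  94]
436 [0.588  0.209  0.0361] [238 166 103]
440 [0.5915 0.2083 0.0354] [234 165  94]
444 [0.5931 0.208  0.0364] [233 159  90]
448 [0.5965 0.2074 0.0357] [236 163  98]
452 [0.5998 0.2068 0.0352] [234 159  93]
456 [0.6027 0.2062 0.035 ] [235 162  98]
460 [0.6043 0.2059 0.0361] [233 160  94]
```

>>> move_arm(
  moves=[
    [[-1, -0.4, 0, 0, 0, 0, 1], [-1.5, -0.5, 0, 0, 0, 0, 1], [-1.5, -0.5, 0, 0, 0, 0, 1], [-1.5, -0.1, 0, 0, 0, 0, 1], [-1, 0, 0, 0, 0, 0, 1], [-1, 0, 0, 0, 0, 0, 1], [-1, 0, 0, 0, 0, 0, 1], [-0.7, 0, 0, 0, 0, 0, 1], [-0.5, 0, 0, 0, 0, 0, 1], [0, 0, 0, 0, 0, 0, 1]],
  ],
)

```text
time_s: 6.55
position: [0.5268, 0.222, 0.0076]
eef_rot: [0.09, 0.996, 0.0, -0.001]
ft_force: [-7.8, 1.9, 11.0]
width: 0.634
grip_force: 15.0
```

```bash
python3 - <<'E'
from m import *
st(); d=grab('wrist'); edges(d,(232,280),200,440); edges(d,(432,462),220,400)
E
```

```text
t6.5 pos [526.8 222.    7.6] yawY 79.65 z [-1.6e-03  2.0e-04 -1.0e+00] F [-7.8  1.9 11. ] M [ 0.17  1.74 -0.03] w0.634 g15.0 q [-0.66  0.52  0.19  1.99 -0.16  0.64  1.02]
(232, 280) 48 ang -10.39 y@570 182.66 x 480.1 502.3
(232, 280) 48 ang -10.96 y@570 242.30 x 490.8 513.0
(232, 280) 48 ang -10.39 y@570 212.82 x 485.5 507.7
(432, 462) 30 ang -10.85 y@570 182.48 x 589.0 608.5
(432, 462) 30 ang -10.84 y@570 243.00 x 599.6 619.1
(432, 462) 30 ang -10.41 y@570 212.56 x 594.3 613.8
```

>>> move_arm(
  moves=[
    [[-0.7, 0, 0, 0, 0, 0, 1], [-0.7, 0, 0, 0, 0, 0, 1], [-0.6, 0, 0, 0, 0, 0, 1], [0, 0, 0, 0, 0, 0, 1], [0, 0, 0, 0, 0, 0, 1]],
  ],
)

```text
time_s: 7.1
position: [0.5274, 0.2219, 0.0074]
eef_rot: [0.09, 0.996, -0.0, -0.002]
ft_force: [-13.7, 2.2, 14.2]
width: 0.635
grip_force: 15.0
```

```bash
python3 - <<'E'
from m import *
st(); d=grab('wrist'); edges(d,(232,280),200,440); edges(d,(432,462),220,400)
P=cloud(d); h=(P[...,2]>.03)&(P[...,2]<.04)
for u in(290,315,340): print('near end row',np.where(h[150:280,u])[0][0]+150, ray(d,(u,np.where(h[150:280,u])[0][0]+149.5),.036))
E
```

```text
t7.1 pos [527.4 221.9   7.4] yawY 79.67 z [-0.0037  0.     -1.    ] F [-13.7   2.2  14.2] M [ 0.6   3.11 -0.14] w0.635 g15.0 q [-0.66  0.52  0.19  1.99 -0.16  0.65  1.02]
(232, 280) 48 ang -10.01 y@570 183.14 x 480.8 503.0
(232, 280) 48 ang -10.77 y@570 242.50 x 491.5 513.6
(232, 280) 48 ang -10.37 y@570 212.81 x 486.2 508.3
(432, 462) 30 ang -10.73 y@570 182.51 x 589.4 608.8
(432, 462) 30 ang -10.19 y@570 242.58 x 600.0 619.4
(432, 462) 30 ang -10.39 y@570 212.55 x 594.7 614.1
near end row 224 [[0.48011166 0.21648165 0.036     ]]
near end row 224 [[0.48209008 0.2273381  0.036     ]]
near end row 225 [[0.48451588 0.2381174  0.036     ]]
```

>>> move_arm(
  moves=[
    [[0, 0, 0, 0, 0, 0, 0.1], [0, 0, 0, 0, 0, 0, -0.3], [0, 0, 0, 0, 0, 0, -1], [0, 0, 0, 0, 0, 0, -1], [0, 0, 0, 0, 0, 0, -1], [0, 0, 0, 0, 0, 0, -1], [1, 0, -5, 0, 0, 0, -1], [0, 0, -15, 0, 0, 0, -1], [0, 0, -25, 0, 0, 0, -1], [0, 0, -30, 0, 0, 0, -1], [0, 0, -30, 0, 0, 0, -1], [0, 0, -30, 0, 0, 0, -1], [0, 0, -30, 0, 0, 0, -1], [0, 0, -20, 0, 0, 0, -1], [0, 0, -12, 0, 0, 0, -1], [0, 0, 0, 0, 0, 0, -1]],
  ],
)

```text
time_s: 8.75
position: [0.5293, 0.2217, 0.2065]
eef_rot: [0.09, 0.996, 0.001, 0.001]
ft_force: [0.4, 0.1, -0.1]
width: 1.003
grip_force: 0.0
```

```bash
python3 - <<'E'
from m import *
st(); d=grab('wrist'); pickle.dump(d,open('wrist3.pkl','wb')); P=cloud(d)
m=((P[...,2]>.03)&(P[...,2]<.04)&(abs(P[...,1]-.21)<.06)&(P[...,0]<.69)).astype(np.uint8)
n,l,s,c=cv2.connectedComponentsWithStats(m)
for i in range(1,n):
    if s[i,4]>500: print(s[i],cv2.minAreaRect((P[l==i][:,:2]*1000).astype(np.float32)))
u,v,w,h=s[1+np.argmax(s[1:,4])][:4]
r=d['color'][v-15:v+h+15,u-40:u+w+40]; save('joint.png',cv2.resize(r,None,fx=3,fy=3,interpolation=0)); print(r.shape,u,v)
k=h//2; edges(d,(v+8,v+k-8),u-10,u+w+10); edges(d,(v+k+12,v+h-8),u-10,u+w+10)
E
```

```text
t8.8 pos [529.3 221.7 206.5] yawY 79.62 z [ 0.0024  0.0017 -1.    ] F [ 0.4  0.1 -0.1] M [0.02 0.02 0.  ] w1.003 g0.0 q [-0.72  0.26  0.25  1.85 -0.08  1.04  0.95]
[ 288  174   61  161 9086] ((571.9561767578125, 211.82054138183594), (60.1037712097168, 179.83642578125), 79.48270416259766)
(191, 141, 3) 288 174
(np.int32(182), np.int32(246)) 64 ang -10.30 y@570 182.12 x 485.6 550.0
(np.int32(182), np.int32(246)) 64 ang -10.54 y@570 242.48 x 496.5 560.8
(np.int32(182), np.int32(246)) 64 ang -10.45 y@570 212.30 x 491.0 555.4
(np.int32(266), np.int32(327)) 61 ang -9.97 y@570 181.44 x 572.9 643.8
(np.int32(266), np.int32(327)) 61 ang -10.33 y@570 242.26 x 583.7 654.5
(np.int32(266), np.int32(327)) 61 ang -10.24 y@570 212.11 x 578.3 649.1
```

View pics/joint.png

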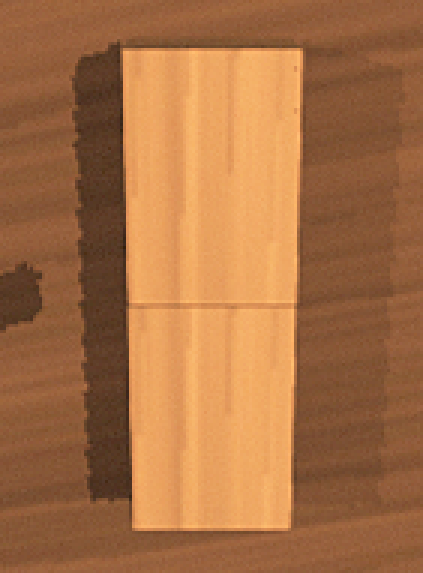

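The blocks form one 60.1 × 179.8 mm rectangle: the seam is a closed thin line across crop row 305 and the sides are in line. Now to the dish.

>>> move_arm(
  moves=[
    [[-3, -8.6, 0, 0, 0, 0, -1], [-6.1, -17, 0, 0, 0, 0, -1], [-7.7, -21.4, 0, 0, 0, 0, -1], [-7.7, -21.4, 0, 0, 0, 0, -1], [-7.7, -21.4, 0, 0, 0, 0, -1], [-7.7, -21.4, 0, 0, 0, 0, -1], [-7.7, -21.4, 0, 0, 0, 0, -1], [-7.7, -21.4, 0, 0, 0, 0, -1], [-7.7, -21.4, 0, 0, 0, 0, -1], [-7.7, -21.4, 0, 0, 0, 0, -1], [-7.7, -21.4, 0, 0, 0, 0, -1], [-7.7, -21.4, 0, 0, 0, 0, -1], [-7.7, -21.4, 0, 0, 0, 0, -1], [-7.7, -21.4, 0, 0, 0, 0, -1], [-7.7, -21.4, 0, 0, 0, 0, -1], [-7.7, -21.4, 0, 0, 0, 0, -1], [-7.7, -21.4, 0, 0, 0, 0, -1], [-4.6, -12.8, 0, 0, 0, 0, -1], [-1.5, -4.3, 0, 0, 0, 0, -1]],
  ],
)

```text
time_s: 10.7
position: [0.5911, -0.1617, 0.2036]
eef_rot: [0.091, 0.996, -0.0, -0.001]
ft_force: [-0.1, 0.3, -0.2]
width: 1.001
grip_force: 0.0
```

>>> move_arm(
  moves=[
    [[0, 0, 0, 0, 0, 4, -1], [0, 0, 0, 0, 0, 7, -1], [0, 0, 0, 0, 0, 8, -1], [0, 0, 0, 0, 0, 8, -1], [0, 0, 0, 0, 0, 8, -1], [0, 0, 0, 0, 0, 8, -1], [0, 0, 0, 0, 0, 8, -1], [0, 0, 0, 0, 0, 8, -1], [0, 0, 0, 0, 0, 8, -1], [0, 0, 0, 0, 0, 7, -1], [0, 0, 0, 0, 0, 3.6, -1], [0, 0, 0, 0, 0, 0, -1], [0, 0, 0, 0, 0, 0, -1]],
  ],
)

```text
time_s: 12.0
position: [0.5917, -0.1592, 0.2042]
eef_rot: [0.693, 0.721, -0.0, -0.0]
ft_force: [0.5, 0.2, 0.4]
width: 0.999
grip_force: 0.0
```

```bash
cat >> m.py <<'E'
def dish(name,c=(.592,-.159)):
    d=grab(name);P=cloud(d); near=np.hypot(P[...,0]-c[0],P[...,1]-c[1])<.1
    hsv=cv2.cvtColor(d['color'],cv2.COLOR_RGB2HSV); wood=(hsv[...,0]>12)&(hsv[...,0]<32)&(hsv[...,1]>45)
    p=P[near&wood&(P[...,2]>.126)&(P[...,2]<.140)]; r=cv2.minAreaRect((p[:,:2]*1000).astype(np.float32)); print(name,'bar',len(p),r,'z',np.percentile(p[:,2],[5,50,95]))
    p=P[near&(P[...,2]>.029)&(P[...,2]<.038)&wood]; print('rim',cv2.minEnclosingCircle((p[:,:2]*1000).astype(np.float32)))
    return d
E
python3 - <<'E'
from m import *
to(592.3,-159,206,2)
d=dish('wrist'); save('wrist4.png',d['color']); dish('scene')
E
```

```text
t12.0 pos [ 591.7 -159.2  204.2] yawY 2.20 z [-6.e-04  1.e-04 -1.e+00] F [0.5 0.2 0.4] M [-0.08  0.06 -0.04] w0.999 g0.0 q [-0.39  0.39  0.72  1.78 -0.29  1.07  0.47]
shift [ 0.2  0.7 -1.8]
turn 0.2
wrist bar 2523 ((592.3552856445312, -159.5716552734375), (9.811711311340332, 148.7580108642578), 1.8985182046890259) z [0.13019233 0.13139231 0.13245259]
rim ((592.2567749023438, -159.93418884277344), 75.14476776123047)
scene bar 355 ((594.2770385742188, -160.44265747070312), (13.353652954101562, 150.88528442382812), 2.025745391845703) z [0.12665146 0.13215947 0.13417217]
rim ((593.586669921875, -159.85159301757812), 76.7778091430664)
```

View pics/wrist4.png

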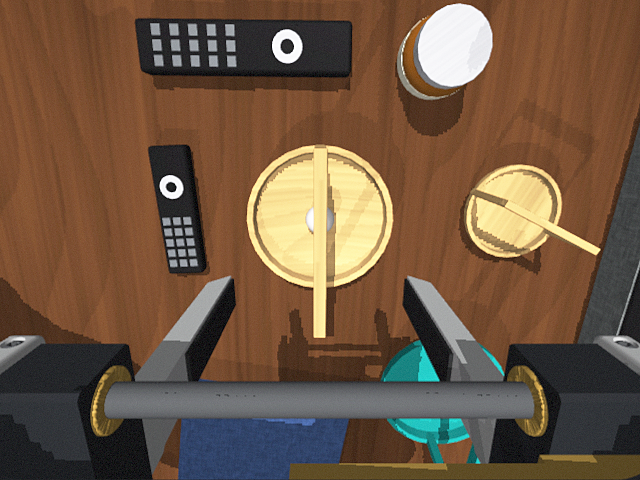

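Wrist view: dish centre at (320,216), bar from (320,148) to (320,337), ball at (319,219) in the middle; the fingers straddle the bar. Descend and close gently.

>>> move_arm(
  moves=[
    [[0.2, 0.5, 5, 0, 0, 0.3, -1], [0, 0, 10, 0, 0, 0, -1], [0, 0, 15, 0, 0, 0, -1], [0, 0, 18, 0, 0, 0, -0.5], [0, 0, 18, 0, 0, 0, 0], [0, 0, 14, 0, 0, 0, 0], [0, 0, 9, 0, 0, 0, 0.3], [0, 0, 6, 0, 0, 0, 0.5], [0, 0, 3, 0, 0, 0, 0.6], [0, 0, 0, 0, 0, 0, 0.65], [0, 0, 0, 0, 0, 0, 0.7], [0, 0, 0, 0, 0, 0, 0.7], [0, 0, 0, 0, 0, 0, 0.72], [0, 0, 0, 0, 0, 0, 0.74], [0, 0, 0, 0, 0, 0, 0.75], [0, 0, 0, 0, 0, 0, 0.76], [0, 0, 0, 0, 0, 0, 0.77], [0, 0, 0, 0, 0, 0, 0.78], [0, 0, 0, 0, 0, 0, 0.79], [0, 0, 0, 0, 0, 0, 0.8]],
  ],
  grip_force=15,
)

```text
time_s: 14.1
position: [0.5923, -0.1598, 0.1065]
eef_rot: [0.696, 0.718, -0.0, 0.0]
ft_force: [0.9, 0.2, -0.3]
width: 0.104
grip_force: 15.0
```

>>> move_arm(
  moves=[
    [[0, 0, 0, 0, 0, 0, 0.82], [0, 0, 0, 0, 0, 0, 0.9], [0, 0, 0, 0, 0, 0, 1], [0, 0, 0, 0, 0, 0, 1], [0, 0, 0, 0, 0, 0, 1]],
  ],
  grip_force=30,
)

```text
time_s: 14.6
position: [0.5923, -0.1597, 0.1065]
eef_rot: [0.696, 0.718, -0.0, 0.0]
ft_force: [1.0, -0.6, -1.1]
width: 0.102
grip_force: 30.0
```

```bash
cat >> m.py <<'E'
def ball(name,T):
    "ball centroid ray vs dish mid; T=TCP in m, ball plane 106-12-15=79mm below TCP"
    d=grab(name);P=cloud(d); hsv=cv2.cvtColor(d['color'],cv2.COLOR_RGB2HSV)
    k=(np.hypot(P[...,0]-T[0],P[...,1]-T[1])<.06)&(hsv[...,1]<45)&(hsv[...,2]>120)&(P[...,2]<T[2]-.05)&(P[...,2]>T[2]-.1)
    print(name,'ball n',k.sum(),'median rel TCP mm',((np.median(P[k],0)-T)*1000).round(1)); return d,P
E
python3 - <<'E'
from m import *
s,M=st(); d,P=ball('scene',s['position']); ball('wrist',s['position'])
E
```

```text
t14.6 pos [ 592.3 -159.7  106.5] yawY 1.72 z [ 0. -0. -1.] F [ 1.  -0.6 -1.1] M [-0.07 -0.11 -0.02] w0.102 g30.0 q [-0.33  0.51  0.65  1.87 -0.39  0.9   0.54]
scene ball n 136 median rel TCP mm [  6.7  -5.3 -70.6]
wrist ball n 345 median rel TCP mm [  8.3   2.3 -71.5]
```

>>> move_arm(
  moves=[
    [[0, 0, -1, 0, 0, 0, 1], [0, 0, -2, 0, 0, 0, 1], [0, 0, -3, 0, 0, 0, 1], [0, 0, -4, 0, 0, 0, 1], [0, 0, -5, 0, 0, 0, 1], [0, 0, -6, 0, 0, 0, 1], [0, 0, -7, 0, 0, 0, 1], [0, 0, -8, 0, 0, 0, 1], [0, 0, -8, 0, 0, 0, 1], [0, 0, -8, 0, 0, 0, 1], [0, 0, -8, 0, 0, 0, 1], [0, 0, -8, 0, 0, 0, 1], [0, 0, -7, 0, 0, 0, 1], [0, 0, -6, 0, 0, 0, 1], [0, 0, -5, 0, 0, 0, 1], [0, 0, -4, 0, 0, 0, 1], [0, 0, -3, 0, 0, 0, 1], [0, 0, -2, 0, 0, 0, 1], [0, 0, -1, 0, 0, 0, 1], [0, 0, 0, 0, 0, 0, 1]],
  ],
  grip_force=40,
)

```text
time_s: 16.7
position: [0.5922, -0.1597, 0.2025]
eef_rot: [0.696, 0.718, -0.0, -0.0]
ft_force: [-0.0, 0.6, -3.1]
width: 0.106
grip_force: 40.0
```

```bash
cat >> m.py <<'E'
def rimtilt(P,T):
    "plane through rim points (28-36 mm band above underside)"
    q=P-T; r=np.hypot(q[...,0],q[...,1]); k=(r>.0725)&(r<.0765)&(q[...,2]>-.080)&(q[...,2]<-.066)
    p=q[k]*1000; A=np.c_[p[:,:2],np.ones(len(p))]; c=np.linalg.lstsq(A,p[:,2],rcond=None)[0]
    e=abs(A@c-p[:,2]); g=e<2.5; c=np.linalg.lstsq(A[g],p[g,2],rcond=None)[0]
    print('rim n',g.sum(),'tilt deg x,y',np.degrees(c[:2]).round(2),'z',c[2].round(1))
E
python3 - <<'E'
from m import *
to(572,213.9,202.5,79.6); s=arm.read_state()
for n in('scene','wrist','top'): d,P=ball(n,s['position']); rimtilt(P,s['position'])
E
```

```text
t16.7 pos [ 592.2 -159.7  202.5] yawY 1.72 z [-1.e-04 -0.e+00 -1.e+00] F [-0.   0.6 -3.1] M [-0.11  0.04  0.01] w0.106 g40.0 q [-0.39  0.4   0.72  1.78 -0.3   1.07  0.46]
shift [374.1  -9.   -0. ]
turn -77.88
scene ball n 153 median rel TCP mm [  7.1  -5.8 -70.8]
rim n 205 tilt deg x,y [-0.83  0.57] z -73.6
wrist ball n 338 median rel TCP mm [  8.3   2.1 -71.7]
rim n 1413 tilt deg x,y [-0.02 -0.03] z -74.2
top ball n 0 median rel TCP mm [nan nan nan]
rim n 86 tilt deg x,y [-0.09 -0.03] z -74.4
  return _methods._mean(a, axis=axis, dtype=dtype,
  ret = um.true_divide(
```

>>> move_arm(
  moves=[
    [[2, -0.1, 0, 0, 0, 0, 1], [4, -0.1, 0, 0, 0, 0, 1], [5, -0.1, 0, 0, 0, 0, 1], [6, -0.1, 0, 0, 0, 0, 1], [8, -0.2, 0, 0, 0, 0, 1], [10, -0.3, 0, 0, 0, 0, 1], [12, -0.3, 0, 0, 0, 0, 1], [14, -0.3, 0, 0, 0, 0, 1], [14, -0.3, 0, 0, 0, 0, 1], [14, -0.3, 0, 0, 0, 0, 1], [14, -0.3, 0, 0, 0, 0, 1], [14, -0.3, 0, 0, 0, 0, 1], [14, -0.3, 0, 0, 0, 0, 1], [14, -0.3, 0, 0, 0, 0, 1], [12, -0.3, 0, 0, 0, 0, 1], [10, -0.3, 0, 0, 0, 0, 1], [8, -0.2, 0, 0, 0, 0, 1], [6, -0.2, 0, 0, 0, 0, 1], [4, -0.1, 0, 0, 0, 0, 1], [2, -0.1, 0, 0, 0, 0, 1]],
  ],
)

```text
time_s: 18.85
position: [0.5821, 0.0272, 0.2025]
eef_rot: [0.696, 0.718, -0.0, 0.0]
ft_force: [-0.1, -0.3, -2.6]
width: 0.101
grip_force: 40.0
```

```bash
python3 - <<'E'
from m import *
to(572,213.9,202.5,79.6); s=arm.read_state()
for n in('wrist',): d,P=ball(n,s['position']); rimtilt(P,s['position'])
E
```

```text
t18.9 pos [582.1  27.2 202.5] yawY 1.72 z [-0.e+00 -1.e-04 -1.e+00] F [-0.1 -0.3 -2.6] M [-0.07  0.02  0.04] w0.101 g40.0 q [-0.71  0.33  0.69  1.85 -0.24  1.04  0.11]
shift [186.9  -4.5  -0. ]
turn -77.88
wrist ball n 323 median rel TCP mm [ -8.4   1.9 -71.3]
rim n 1395 tilt deg x,y [ 0.   -0.04] z -74.1
```

>>> move_arm(
  moves=[
    [[2, -0.1, 0, 0, 0, 0, 1], [4, -0.1, 0, 0, 0, 0, 1], [5, -0.1, 0, 0, 0, 0, 1], [6, -0.1, 0, 0, 0, 0, 1], [8, -0.2, 0, 0, 0, 0, 1], [10, -0.3, 0, 0, 0, 0, 1], [12, -0.3, 0, 0, 0, 0, 1], [14, -0.3, 0, 0, 0, 0, 1], [14, -0.3, 0, 0, 0, 0, 1], [14, -0.4, 0, 0, 0, 0, 1], [14, -0.4, 0, 0, 0, 0, 1], [14, -0.4, 0, 0, 0, 0, 1], [14, -0.3, 0, 0, 0, 0, 1], [14, -0.3, 0, 0, 0, 0, 1], [12, -0.3, 0, 0, 0, 0, 1], [10, -0.3, 0, 0, 0, 0, 1], [8, -0.2, 0, 0, 0, 0, 1], [6, -0.2, 0, 0, 0, 0, 1], [4, -0.1, 0, 0, 0, 0, 1], [2, -0.1, 0, 0, 0, 0, 1]],
  ],
)

```text
time_s: 20.9
position: [0.5717, 0.214, 0.2025]
eef_rot: [0.696, 0.718, -0.0, 0.0]
ft_force: [-0.0, -0.4, -2.0]
width: 0.104
grip_force: 40.0
```

>>> move_arm(
  moves=[
    [[0, 0, 0, 0, 0, -1, 1], [0, 0, 0, 0, 0, -2, 1], [0, 0, 0, 0, 0, -3, 1], [0, 0, 0, 0, 0, -4, 1], [0, 0, 0, 0, 0, -5, 1], [0, 0, 0, 0, 0, -6, 1], [0, 0, 0, 0, 0, -6, 1], [0, 0, 0, 0, 0, -6, 1], [0, 0, 0, 0, 0, -6, 1], [0, 0, 0, 0, 0, -6, 1], [0, 0, 0, 0, 0, -6, 1], [0, 0, 0, 0, 0, -6, 1], [0, 0, 0, 0, 0, -6, 1], [0, 0, 0, 0, 0, -5, 1], [0, 0, 0, 0, 0, -4, 1], [0, 0, 0, 0, 0, -3, 1], [0, 0, 0, 0, 0, -2, 1], [0, 0, 0, 0, 0, -1, 1], [0, 0, 0, 0, 0, 0, 1], [0, 0, 0, 0, 0, 0, 1]],
  ],
)

```text
time_s: 22.9
position: [0.5718, 0.2136, 0.2025]
eef_rot: [0.09, 0.996, -0.0, 0.0]
ft_force: [0.3, -0.0, -2.8]
width: 0.1
grip_force: 40.0
```

```bash
python3 - <<'E'
from m import *
to(572,213.9,202.5,79.6); s=arm.read_state()
for n in('wrist','scene'): d,P=ball(n,s['position']); rimtilt(P,s['position'])
save('scene5.png',cv2.resize(d['color'][60:300,220:540],None,fx=2.4,fy=2.4))
p=P[60:300,220:540].reshape(-1,3); T=s['position']
hsv=cv2.cvtColor(d['color'],cv2.COLOR_RGB2HSV)[60:300,220:540].reshape(-1,3)
k=(hsv[:,0]>12)&(hsv[:,0]<32)&(hsv[:,1]>45)&(abs(p[:,2]-T[2]-.022)<.009)&(np.hypot(*(p[:,:2]-T[:2]).T)<.1)
print(cv2.minAreaRect((p[k][:,:2]*1000).astype(np.float32)))
E
```

```text
t22.9 pos [571.8 213.6 202.5] yawY 79.67 z [ 0.e+00 -1.e-04 -1.e+00] F [ 0.3 -0.  -2.8] M [ 0.04 -0.02 -0.01] w0.100 g40.0 q [-0.74  0.34  0.35  1.78 -0.13  1.05  1.05]
shift [-0.2  0.3 -0. ]
turn 0.07
wrist ball n 354 median rel TCP mm [ -3.3   6.3 -71.6]
rim n 1524 tilt deg x,y [-0.1  -0.09] z -74.2
scene ball n 98 median rel TCP mm [  4.   -7.2 -71.5]
rim n 115 tilt deg x,y [-0.6  0.7] z -73.9
((570.6202392578125, 209.32823181152344), (26.626848220825195, 151.3098907470703), 82.53404998779297)
```

View pics/scene5.png

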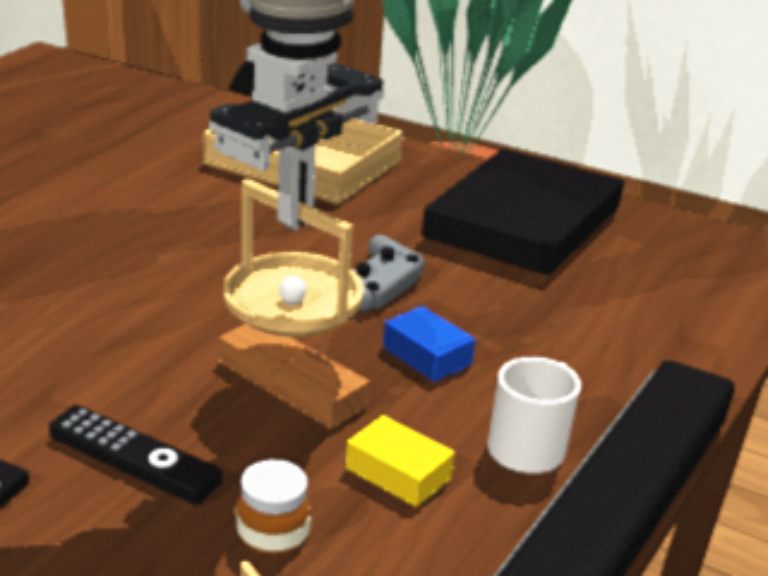

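The picture shows the level dish (crop 293,292) with the ball in its middle, handle along the riser, over the joint (crop 293,370). Settle and hand in.

>>> move_arm(
  moves=[
    [[0, 0, 0, 0, 0, 0, 1], [0, 0, 0, 0, 0, 0, 1], [0, 0, 0, 0, 0, 0, 1], [0, 0, 0, 0, 0, 0, 1], [0, 0, 0, 0, 0, 0, 1], [0, 0, 0, 0, 0, 0, 1], [0, 0, 0, 0, 0, 0, 1], [0, 0, 0, 0, 0, 0, 1]],
  ],
)

```text
time_s: 23.8
position: [0.5717, 0.2138, 0.2025]
eef_rot: [0.09, 0.996, -0.0, -0.0]
ft_force: [0.3, 0.7, -3.4]
width: 0.104
grip_force: 40.0
```

```bash
python3 -c "
from m import *
st(); print(arm.job_done())"
```

```text
t23.8 pos [571.7 213.8 202.5] yawY 79.72 z [-1.e-04 -1.e-04 -1.e+00] F [ 0.3  0.7 -3.4] M [ 0.03  0.03 -0.01] w0.104 g40.0 q [-0.74  0.34  0.35  1.78 -0.13  1.05  1.05]
the job is handed in; nothing more can be done
None
```

The job is handed in at 23.8 s: the riser halves are flush and in line, and the arm is still holding the dish level, about 6 cm above the joint, with the handle along the riser and the ball in the middle.

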